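# Wheel-nut sockets from the old peg rack to the new tray, in the same order

### The arm

A 6-joint arm with a two-finger parallel gripper is mounted at the origin on a cart in front of the work surface, level with it; the furniture and walls round the work are solid. World frame = base frame: x ahead of the robot, y to its left, z up, the work surface at z = 0. Lengths are in m, angles in degrees, forces in N, time in s.
With the tool pointing down it reaches from about 0.4 to 0.825 m from the base axis. Payload 7 kg.
Tool frame: the origin (TCP) lies at the very end of the fingers, on their centre line; the grasp point (between the pads) lies 19 mm behind it; z points along the fingers, y is the line along which they close (so a half turn about z gives the same grasp; the last joint's range is limited). The gripper opens to 88 mm and grips with 3 to 60 N. Pads are 19 mm wide; open, the fingers measure 130 mm over their backs; the gripper's body (78 mm by 193 mm) begins 47 mm behind the grasp point.
Start: joints at [-55.457, 20.546, 0.682, 0, -70.136, -16.507], TCP at [0.209, -0.642, 0.227] pointing down, gripper open.
Joint ranges: [-176.03, 176.03], [-82.01, 121.73], [-58.28, 71.71], [-173.87, 95.51], [-174.79, -0.11], [-173.66, 173.66]. Speed limits (degrees/s): [136.94, 136.94, 172.46, 180, 180, 180].

### API

Orientations are given as [roll, pitch, yaw] about the fixed x, y, z axes, in that order (R = Rz(yaw) Ry(pitch) Rx(roll)).
In Python, from plant import get_state, capture, close_job, regions_of gives the robot as it stands.
- The arm moves only by the tool jog_arm, never from a script. Its argument "moves" is a list of rows, each a list of 3 entries, a list of its own where there are three numbers: the shift along the tool's x, y, z in cm, then the turn about the tool's z in degrees, then the finger opening in cm, from 0 to 8.76. A call has 1 to 12 rows; each row shifts and turns the commanded pose from where the row before left it, along the tool's axes as they then stand; what a row does not reach is not made up. A row lasts 1/8 s, in which the tool goes at most 62.5 mm and 10.7 degrees, less where a joint would pass 70% of its speed; a pose out of reach is approached as far as the arm can. A call is refused whole if a number of a shift passes 6.25 or a number of a turn 10.7, either way. A call with a gripper value outside its range is refused whole. The fingers move at their own pace and stop on an object; "newtons" is the grip in N (left out, the last holds). Time passes only in rows, so rows that do not move let the fingers close. It gives the time, the measured TCP pose, the force, the opening and the grip force at its end, in the units of the state.
- get_state(): the state, without advancing time (a new reading comes with each control period).
- capture(name): name is "side" or "top" or "wrist"; returns a dict with "pixels" (400x640x3 uint8, blue, green, red), "mtx" (3x3 intrinsics, pixels), "world_from_camera" (4x4, takes a point from camera to world coordinates); the wrist camera has in their place "hand_eye" (4x4, takes a point from camera to tool coordinates, whose origin is the TCP and whose axes are the flange's). Camera axes: x right, y down, z forward; pixel columns grow to the right and rows downward; lengths in m; the calibration is good to about 2 mm. The wrist camera is an equidistant fisheye: a pixel r from the principal point sees the ray r / f radians off the axis. A picture is of the moment at which its call begins: read the wrist's pose just before it. There is no depth.
- close_job(): hands the job in; it is judged then, once.
Trained networks look in a picture, given as the dict that the camera call returned (one of the last four; its "shot" number tells which), for a name from the list of things; names that differ only in an ending like _2 or _b are one class to them, and where a whole thing is asked for, a point or a joint stands for the part that bears it (a point fixed in the world has none). Each returns a list of dicts, best first, with "confidence" (0 to 1); they miss things now and then, are a little off and sometimes report something else, mostly with a low value. They report only what shows in the picture. A call takes as long as a camera call. They do not tell look-alikes from the thing itself.
- regions_of(picture, thing): "pixels" (400x640 bool, what is visible of it) and "pixel" ([column, row] in pixels, amid what is visible of it).
The state is a dict: "time_s": time; "joints": joint angles; "qd": joint speeds; "joint_torque": joint torques, N m; "tcp_pos": TCP position; "eef_rot": TCP orientation; "contact_force": force on the tool from outside, world axes, zero at the start; "moment": the same for the moment, N m; "gripper_width": finger opening in m; "gripper_force": force on a finger pad.
Only numpy, scipy, OpenCV 4.12 (cv2) and the standard library are available. Lean on these libraries where they do the work, as an engineer would, in place of code of your own. Each camera call takes 0.05 s, during which the arm holds its last target. There are 200 camera calls.

### The job

Move the four wheel-nut sockets from the old wooden peg rack onto the four pegs of the blue steel tray, keeping them in the same order from left to right in which they stand now, so that the fitter still finds each by its place. Put one on each peg, mouth down as it stands now, fully down over the peg and upright. Leave the little jar with the green cap standing where it is.

Things in the scene. Friction and masses are not known exactly. Their poses are not given: they have to be found in the camera images.
- socket_blue: Deep wheel-nut socket, blue plastic sleeve on dark steel: a cylinder 34 mm wide, 80 mm tall, about 0.26 kg, standing mouth down over a peg. Closed drive end with square hole on top; below, a bore 19 mm wide, 50 mm deep. Origin: centre of the mouth (underside), z up along its axis; yaw means nothing. Grip it 45 to 65 mm above the mouth.
- socket_yellow: Deep wheel-nut socket, yellow plastic sleeve on dark steel: a cylinder 36 mm wide, 80 mm tall, about 0.26 kg, standing mouth down over a peg. Closed drive end with square hole on top; below, a bore 21 mm wide, 50 mm deep. Origin: centre of the mouth (underside), z up along its axis; yaw means nothing. Grip it 45 to 65 mm above the mouth.
- socket_red: Deep wheel-nut socket, red plastic sleeve on dark steel: a cylinder 37 mm wide, 80 mm tall, about 0.26 kg, standing mouth down over a peg. Closed drive end with square hole on top; below, a bore 22 mm wide, 50 mm deep. Origin: centre of the mouth (underside), z up along its axis; yaw means nothing. Grip it 45 to 65 mm above the mouth.
- socket_green: Deep wheel-nut socket, green plastic sleeve on dark steel: a cylinder 39 mm wide, 80 mm tall, about 0.26 kg, standing mouth down over a peg. Closed drive end with square hole on top; below, a bore 24 mm wide, 50 mm deep. Origin: centre of the mouth (underside), z up along its axis; yaw means nothing. Grip it 45 to 65 mm above the mouth.
- peg_blue: Fixed light wooden peg of the old brown rack under the blue socket at the start (its foot's edge shows). The rack's four pegs stand in a row 62 mm apart; the sockets' order changes each time. Foot 47 mm wide, 5 mm thick; peg 12 mm thick, rising 39.5 mm above the foot. Origin: centre of the foot's underside; the mouth rests at z = 5 mm. y: along the row, to the left.
- peg_yellow: Fixed light wooden peg of the old brown rack under the yellow socket at the start (its foot's edge shows). The rack's four pegs stand in a row 62 mm apart; the sockets' order changes each time. Foot 47 mm wide, 5 mm thick; peg 12 mm thick, rising 39.5 mm above the foot. Origin: centre of the foot's underside; the mouth rests at z = 5 mm. y: along the row, to the left.
- peg_red: Fixed light wooden peg of the old brown rack under the red socket at the start (its foot's edge shows). The rack's four pegs stand in a row 62 mm apart; the sockets' order changes each time. Foot 47 mm wide, 5 mm thick; peg 12 mm thick, rising 39.5 mm above the foot. Origin: centre of the foot's underside; the mouth rests at z = 5 mm. y: along the row, to the left.
- peg_green: Fixed light wooden peg of the old brown rack under the green socket at the start (its foot's edge shows). The rack's four pegs stand in a row 62 mm apart; the sockets' order changes each time. Foot 47 mm wide, 5 mm thick; peg 12 mm thick, rising 39.5 mm above the foot. Origin: centre of the foot's underside; the mouth rests at z = 5 mm. y: along the row, to the left.
- socket_tray: Fixed blue steel tray, 80 (x) x 260 (y) mm, edge 19 mm high, in front of or behind the old rack. Four grey pegs on a black mat at y = +93, +31, -31, -93 mm, x = 0, empty at the start: foot 47 mm wide, top at z = 11 mm (a seated socket's mouth is here); peg 10 to 12 mm thick, tip 4 mm wide at z = 50.5 mm. Origin: centre of the underside, on the bench; x away from the robot, y left, within 0.15 rad.
- pigment_jar: Bystander: small clear jar with a green cap, 46 mm wide, 106 mm tall, standing loose on the bench to the left of the racks. Origin at the centre of its underside.
Not all that is in view belongs to the job. Several things have the shape of the socket_red; the one meant has the colours described above.

How it is judged (in metres and radians):
At the end, for the whole second after the job is handed in: All four sockets stand released and at rest on the blue tray, one over each peg, within 10 mm of the peg's axis, mouth down within 0.12 rad of upright, their mouths 6 to 16 mm above the tray's underside (11 mm is fully down), and from left to right in the same order as on the old wooden rack (x of socket_blue in the frame of socket_tray between -0.01 and 0.01 m and z of socket_blue in the frame of socket_tray between 0.006 and 0.016 m and angle between each of socket_blue, socket_yellow, socket_red, socket_green's own z axis and vertical below 0.12 rad and (y of socket_blue in the frame of socket_tray between 0.083 and 0.103 m or y of socket_blue in the frame of socket_tray between 0.021 and 0.041 m or y of socket_blue in the frame of socket_tray between -0.041 and -0.021 m or y of socket_blue in the frame of socket_tray between -0.103 and -0.083 m) and linear speed of each of socket_blue, socket_yellow, socket_red, socket_green below 0.02 m/s and angular speed of each of socket_blue, socket_yellow, socket_red, socket_green below 0.2 rad/s and x of socket_yellow in the frame of socket_tray between -0.01 and 0.01 m and z of socket_yellow in the frame of socket_tray between 0.006 and 0.016 m and (y of socket_yellow in the frame of socket_tray between 0.083 and 0.103 m or y of socket_yellow in the frame of socket_tray between 0.021 and 0.041 m or y of socket_yellow in the frame of socket_tray between -0.041 and -0.021 m or y of socket_yellow in the frame of socket_tray between -0.103 and -0.083 m) and x of socket_red in the frame of socket_tray between -0.01 and 0.01 m and z of socket_red in the frame of socket_tray between 0.006 and 0.016 m and (y of socket_red in the frame of socket_tray between 0.083 and 0.103 m or y of socket_red in the frame of socket_tray between 0.021 and 0.041 m or y of socket_red in the frame of socket_tray between -0.041 and -0.021 m or y of socket_red in the frame of socket_tray between -0.103 and -0.083 m) and x of socket_green in the frame of socket_tray between -0.01 and 0.01 m and z of socket_green in the frame of socket_tray between 0.006 and 0.016 m and (y of socket_green in the frame of socket_tray between 0.083 and 0.103 m or y of socket_green in the frame of socket_tray between 0.021 and 0.041 m or y of socket_green in the frame of socket_tray between -0.041 and -0.021 m or y of socket_green in the frame of socket_tray between -0.103 and -0.083 m) and ((y of peg_blue in the frame of peg_yellow above 0 m and ((y of socket_blue in the frame of socket_tray above 0.062 m and y of socket_yellow in the frame of socket_tray below 0.062 m) or (y of socket_blue in the frame of socket_tray above 0 m and y of socket_yellow in the frame of socket_tray below 0 m) or (y of socket_blue in the frame of socket_tray above -0.062 m and y of socket_yellow in the frame of socket_tray below -0.062 m))) or (y of peg_blue in the frame of peg_yellow below 0 m and ((y of socket_yellow in the frame of socket_tray above 0.062 m and y of socket_blue in the frame of socket_tray below 0.062 m) or (y of socket_yellow in the frame of socket_tray above 0 m and y of socket_blue in the frame of socket_tray below 0 m) or (y of socket_yellow in the frame of socket_tray above -0.062 m and y of socket_blue in the frame of socket_tray below -0.062 m)))) and ((y of peg_blue in the frame of peg_red above 0 m and ((y of socket_blue in the frame of socket_tray above 0.062 m and y of socket_red in the frame of socket_tray below 0.062 m) or (y of socket_blue in the frame of socket_tray above 0 m and y of socket_red in the frame of socket_tray below 0 m) or (y of socket_blue in the frame of socket_tray above -0.062 m and y of socket_red in the frame of socket_tray below -0.062 m))) or (y of peg_blue in the frame of peg_red below 0 m and ((y of socket_red in the frame of socket_tray above 0.062 m and y of socket_blue in the frame of socket_tray below 0.062 m) or (y of socket_red in the frame of socket_tray above 0 m and y of socket_blue in the frame of socket_tray below 0 m) or (y of socket_red in the frame of socket_tray above -0.062 m and y of socket_blue in the frame of socket_tray below -0.062 m)))) and ((y of peg_blue in the frame of peg_green above 0 m and ((y of socket_blue in the frame of socket_tray above 0.062 m and y of socket_green in the frame of socket_tray below 0.062 m) or (y of socket_blue in the frame of socket_tray above 0 m and y of socket_green in the frame of socket_tray below 0 m) or (y of socket_blue in the frame of socket_tray above -0.062 m and y of socket_green in the frame of socket_tray below -0.062 m))) or (y of peg_blue in the frame of peg_green below 0 m and ((y of socket_green in the frame of socket_tray above 0.062 m and y of socket_blue in the frame of socket_tray below 0.062 m) or (y of socket_green in the frame of socket_tray above 0 m and y of socket_blue in the frame of socket_tray below 0 m) or (y of socket_green in the frame of socket_tray above -0.062 m and y of socket_blue in the frame of socket_tray below -0.062 m)))) and ((y of peg_yellow in the frame of peg_red above 0 m and ((y of socket_yellow in the frame of socket_tray above 0.062 m and y of socket_red in the frame of socket_tray below 0.062 m) or (y of socket_yellow in the frame of socket_tray above 0 m and y of socket_red in the frame of socket_tray below 0 m) or (y of socket_yellow in the frame of socket_tray above -0.062 m and y of socket_red in the frame of socket_tray below -0.062 m))) or (y of peg_yellow in the frame of peg_red below 0 m and ((y of socket_red in the frame of socket_tray above 0.062 m and y of socket_yellow in the frame of socket_tray below 0.062 m) or (y of socket_red in the frame of socket_tray above 0 m and y of socket_yellow in the frame of socket_tray below 0 m) or (y of socket_red in the frame of socket_tray above -0.062 m and y of socket_yellow in the frame of socket_tray below -0.062 m)))) and ((y of peg_yellow in the frame of peg_green above 0 m and ((y of socket_yellow in the frame of socket_tray above 0.062 m and y of socket_green in the frame of socket_tray below 0.062 m) or (y of socket_yellow in the frame of socket_tray above 0 m and y of socket_green in the frame of socket_tray below 0 m) or (y of socket_yellow in the frame of socket_tray above -0.062 m and y of socket_green in the frame of socket_tray below -0.062 m))) or (y of peg_yellow in the frame of peg_green below 0 m and ((y of socket_green in the frame of socket_tray above 0.062 m and y of socket_yellow in the frame of socket_tray below 0.062 m) or (y of socket_green in the frame of socket_tray above 0 m and y of socket_yellow in the frame of socket_tray below 0 m) or (y of socket_green in the frame of socket_tray above -0.062 m and y of socket_yellow in the frame of socket_tray below -0.062 m)))) and ((y of peg_red in the frame of peg_green above 0 m and ((y of socket_red in the frame of socket_tray above 0.062 m and y of socket_green in the frame of socket_tray below 0.062 m) or (y of socket_red in the frame of socket_tray above 0 m and y of socket_green in the frame of socket_tray below 0 m) or (y of socket_red in the frame of socket_tray above -0.062 m and y of socket_green in the frame of socket_tray below -0.062 m))) or (y of peg_red in the frame of peg_green below 0 m and ((y of socket_green in the frame of socket_tray above 0.062 m and y of socket_red in the frame of socket_tray below 0.062 m) or (y of socket_green in the frame of socket_tray above 0 m and y of socket_red in the frame of socket_tray below 0 m) or (y of socket_green in the frame of socket_tray above -0.062 m and y of socket_red in the frame of socket_tray below -0.062 m))))); the robot touches nothing.
It fails at once if the green-capped jar is pushed more than 40 mm away or knocked over (distance of pigment_jar from where it was at the start of the episode above 0.04 m or angle between pigment_jar's own z axis and vertical above 0.5 rad).
It also fails if it takes over 96 s, if anything falls off the work surface, if the arm or the gripper's body presses on something with over 40 N, if the wrist force passes 120 N, or if a joint passes its speed limit or range.

## Working session

There is one attempt and no reset: what is moved stays moved. The work goes in short steps, Python scripts to look and compute and a tool call to move; the robot and the scene stay as the last step left them, time stands still between calls to the robot, and variables do not carry over. Pictures are saved under pics/ and viewed, at most 14 in all, crops included, and the job is handed in when it is done.

Besides the shell and the picture viewer there is one more tool, called after "Emit:" by a JSON object that holds its "op" and its "data", one argument or row to a line. jog_arm: Moves the arm, as the interface text tells. Its arguments: {"type":"object","properties":{"moves":{"type":"array"},"newtons":{"type":"number"}},"required":["moves"]}

```bash
mkdir -p pics; ls
python3 - <<'E'
from plant import *
import cv2
s=get_state();print({k:s[k] for k in('time_s','tcp_pos','eef_rot','gripper_width')})
for n in("top","side"):
    p=capture(n);cv2.imwrite(f"pics/{n}0.png",p["pixels"]);print(n,p["mtx"],p["world_from_camera"])
    for t in("socket_blue","socket_yellow","socket_red","socket_green","socket_tray","pigment_jar"):
        print(t,[(r["pixel"],round(r["confidence"],2),int(r["pixels"].sum())) for r in regions_of(p,t)])
E
```

```text
pics
{'time_s': 0.0, 'tcp_pos': array([ 0.20881539, -0.64137948,  0.22563202]), 'eef_rot': array([ 1.79906359e+02, -9.69859456e-03, -1.61969406e+02]), 'gripper_width': 0.08763850684473147}
top [[444.66582204   0.         328.89680851]
 [  0.         444.66582204 199.22754509]
 [  0.           0.           1.        ]] [[-0.01900756 -0.99377518  0.10977068  0.44738338]
 [-0.99980809  0.01941331  0.00262869 -0.08957086]
 [-0.00474334 -0.10969964 -0.99395346  0.91637582]
 [ 0.          0.          0.          1.        ]]
socket_blue [([347.0, 244.7], 0.85, 282)]
socket_yellow [([410.9, 249.4], 0.73, 403)]
socket_red [([263.2, 147.3], 0.82, 435), ([378.5, 242.2], 0.59, 386)]
socket_green [([309.8, 240.3], 0.86, 397)]
socket_tray [([354.2, 171.7], 0.86, 5148)]
pigment_jar [([249.0, 191.6], 0.94, 669), ([397.0, 243.3], 0.71, 127), ([336.4, 248.2], 0.59, 129)]
side [[485.62452438   0.         313.87504578]
 [  0.         485.62452438 195.12103367]
 [  0.           0.           1.        ]] [[-0.87257969 -0.25793497  0.41481832  0.197828  ]
 [-0.48839961  0.47529082 -0.7318227   0.52454901]
 [-0.00839667 -0.84117073 -0.54070445  0.50812156]
 [ 0.          0.          0.          1.        ]]
socket_blue [([345.2, 206.7], 0.73, 856), ([367.2, 195.9], 0.56, 816)]
socket_yellow [([402.8, 162.1], 0.86, 660)]
socket_red [([385.9, 182.9], 0.89, 814), ([216.3, 226.8], 0.69, 1076)]
socket_green [([343.5, 205.5], 0.56, 958)]
socket_tray [([299.1, 197.4], 0.85, 3729), ([368.5, 193.6], 0.6, 776)]
pigment_jar [([250.5, 238.5], 0.7, 2158)]
```

View pics/top0.png

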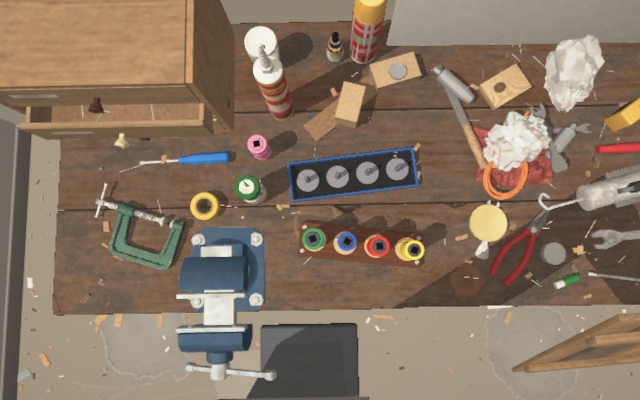

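View pics/side0.png

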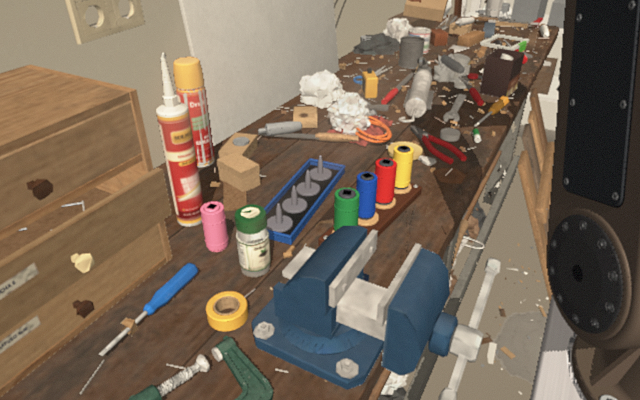

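Top view: the sockets, left to right, are green (312,240), blue (347,243), red (378,244) and yellow (411,249). The tray pegs are at about (308,180), (338,175), (367,171) and (397,168). Two things look like socket_red: a pink one at (259,147) and the red one on the rack at (378,243). The one on the rack is red and stands on a peg, so it fits the description. I'll confirm it in a crop.

Run:
```python
import cv2,numpy as np
a=cv2.imread("pics/top0.png")[140:270,240:430]
b=cv2.imread("pics/side0.png")[135:255,250:440]
a=cv2.resize(a,None,fx=4,fy=4,interpolation=3)[:,:760]; cv2.imwrite("pics/topc.png",a)
cv2.imwrite("pics/sidec.png",cv2.resize(b,None,fx=4,fy=4,interpolation=3))
```

```text
(no output)
```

View pics/topc.png

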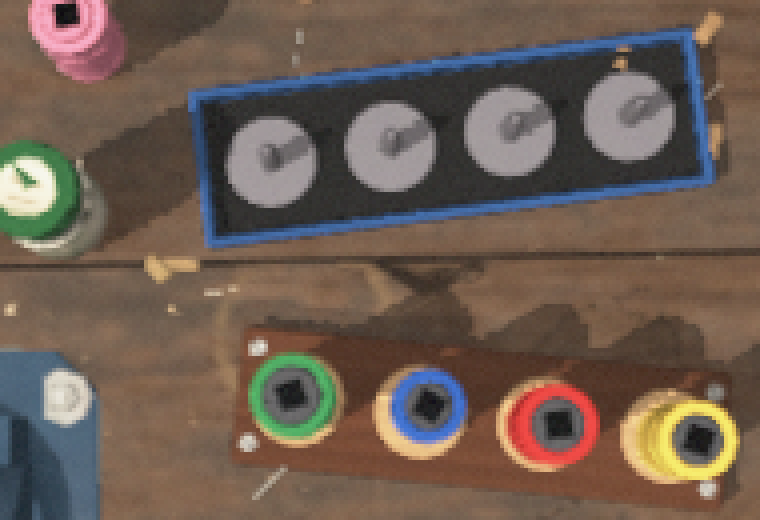

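View pics/sidec.png

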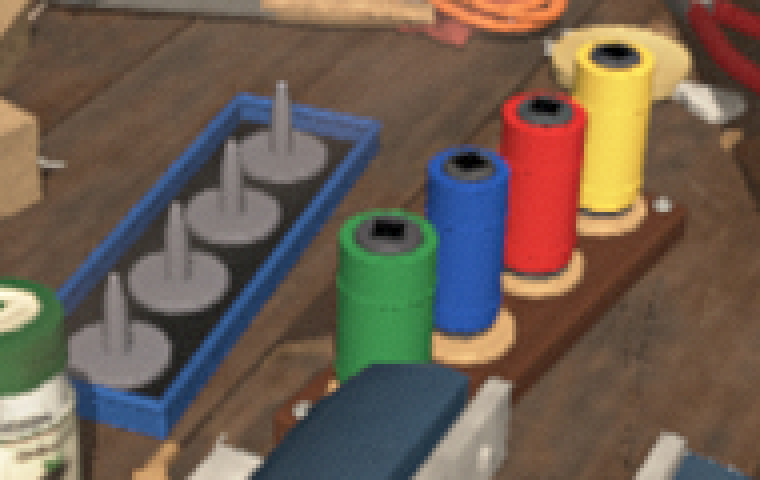

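The crops confirm the red socket at crop (560,425), with the pink one as the decoy. The tray pegs and drive holes are clear in both views, so I'll triangulate them.

```bash
cat > h.py <<'E'
import numpy as np,cv2
from scipy.spatial.transform import Rotation as R
K1=np.array([[444.66582204,0,328.89680851],[0,444.66582204,199.22754509],[0,0,1]])
K2=np.array([[485.62452438,0,313.87504578],[0,485.62452438,195.12103367],[0,0,1]])
T1=np.array([[-0.01900756,-0.99377518,0.10977068,0.44738338],[-0.99980809,0.01941331,0.00262869,-0.08957086],[-0.00474334,-0.10969964,-0.99395346,0.91637582],[0,0,0,1]])
T2=np.array([[-0.87257969,-0.25793497,0.41481832,0.197828],[-0.48839961,0.47529082,-0.7318227,0.52454901],[-0.00839667,-0.84117073,-0.54070445,0.50812156],[0,0,0,1]])
P=lambda K,T:K@np.linalg.inv(T)[:3]
def tri(a,b):
    X=cv2.triangulatePoints(P(K1,T1),P(K2,T2),np.array(a,float).T,np.array(b,float).T);return (X[:3]/X[3]).T
E
python3 - <<'E'
from h import *
from plant import get_state,capture
a=lambda l:np.array(l)/4+[240,140]-.375
b=lambda l:np.array(l)/4+[250,135]-.375
np.set_printoptions(precision=4,suppress=True)
for n,t,s in(("sock",[(291,396),(431,405),(560,425),(699,440)],[(388,230),(469,160),(545,106),(614,53)]),
 ("tip",[(270,151),(391,136),(514,121),(633,106)],[(113,275),(177,203),(232,140),(282,84)]),
 ("foot",[(272,162),(391,147),(510,132),(629,116)],[(118,353),(180,280),(233,214),(284,155)])):
    print(n);print(tri(a(t),b(s)))
print(capture("wrist")["mtx"],capture("wrist")["hand_eye"])
s=get_state();print(R.from_euler('xyz',s['eef_rot'],degrees=True).as_matrix())
# vise top height
E
```

```text
sock
[[ 0.4668 -0.0554  0.1034]
 [ 0.4612 -0.1192  0.1037]
 [ 0.4512 -0.1776  0.1034]
 [ 0.4432 -0.2406  0.1024]]
tip
[[ 0.589  -0.0443  0.0498]
 [ 0.5943 -0.1044  0.0518]
 [ 0.6006 -0.1651  0.0521]
 [ 0.6063 -0.224   0.053 ]]
foot
[[ 0.589  -0.0435  0.0094]
 [ 0.5952 -0.1053  0.0095]
 [ 0.602  -0.1667  0.0096]
 [ 0.6085 -0.2288  0.0093]]
[[309.7069   0.     319.8996]
 [  0.     309.7069 199.4938]
 [  0.       0.       1.    ]] [[-0.0004 -0.9597 -0.2812  0.0764]
 [ 1.     -0.0004 -0.     -0.0006]
 [-0.0001 -0.2812  0.9597 -0.1585]
 [ 0.      0.      0.      1.    ]]
[[-0.9509 -0.3096  0.0001]
 [-0.3096  0.9509 -0.0001]
 [-0.     -0.0001 -1.    ]]
```

Emit:
{"op": "jog_arm", "data": {
  "moves": [
    [[0,0,0],-10.28,8],
    [[0,0,0],-10.28,8],
    [[0,0,0],-10.28,8],
    [[0,0,0],-10.28,8],
    [[0,0,0],-10.28,8],
    [[0,0,0],-10.28,8],
    [[0,0,0],-10.28,8],
    [[0,0,0],0,8],
    [[-4,-2.4,0],0,8],
    [[-4,-2.4,0],0,8],
    [[-4,-2.4,0],0,8],
    [[-4,-2.4,0],0,8]
  ],
  "newtons": 30
}}

```text
time_s: 2.3
tcp_pos: [0.3056, -0.4806, 0.2267]
eef_rot: [-180.0, -0.0, -90.3]
contact_force: [1.3, -0.5, 0.5]
gripper_width: 0.0803
gripper_force: 0.0
```

Emit:
{"op": "jog_arm", "data": {
  "moves": [
    [[-4,-2.3,0],0,7],
    [[-4,-2.3,0],0,7],
    [[-4,-2.3,0],0,7],
    [[-4,-2.3,0],0,7],
    [[-4,-2.3,0],0,7],
    [[-4,-2.3,0],0,7],
    [[0,0,0],0,7],
    [[0,0,0],0,7]
  ]
}}

```text
time_s: 3.3
tcp_pos: [0.443, -0.2417, 0.2266]
eef_rot: [-180.0, -0.0, -90.1]
contact_force: [0.6, 0.3, 0.2]
gripper_width: 0.0701
gripper_force: 0.0
```

```bash
cat >> h.py <<'E'
def wrist(s,p):
    T=np.eye(4);T[:3,:3]=R.from_euler('xyz',s['eef_rot'],degrees=True).as_matrix();T[:3,3]=s['tcp_pos'];return T@p['hand_eye']
def onz(s,p,px,z):
    C=wrist(s,p);K=p['mtx'];u=(np.array(px,float)-K[:2,2])/K[0,0];r=np.linalg.norm(u)
    d=C[:3,:3]@np.r_[u/max(r,1e-9)*np.sin(r),np.cos(r)];return C[:3,3]+d*(z-C[2,3])/d[2]
E
python3 - <<'E'
from h import *
from plant import *
np.set_printoptions(precision=4,suppress=True)
s=get_state();p=capture("wrist");print(s['tcp_pos'],s['eef_rot'])
cv2.imwrite("pics/w1.png",p["pixels"])
for t in("socket_yellow","socket_red","socket_blue","socket_green"):
    for r in regions_of(p,t): print(t,r["pixel"],r["confidence"],onz(s,p,r["pixel"],.10))
E
```

```text
[ 0.443  -0.2417  0.2266] [-179.9963   -0.0025  -90.1086]
socket_yellow [318.3, 184.6] 0.93 [ 0.4443 -0.2495  0.1   ]
socket_yellow [292.8, 260.7] 0.74 [ 0.471  -0.1688  0.1   ]
socket_red [310.1, 238.3] 0.56 [ 0.4527 -0.1943  0.1   ]
```

View pics/w1.png

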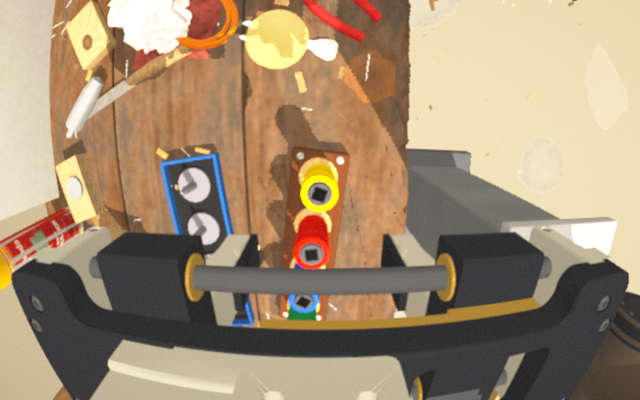

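Wrist view: the yellow drive hole is at (319,193), which agrees with the triangulated position. Next I descend and grip.

Emit:
{"op": "jog_arm", "data": {
  "moves": [
    [[0,0,4],0,7],
    [[0,0,4],0,7],
    [[0,0,4],0,7],
    [[0,0,2.8],0,7],
    [[0,0,1.6],0,7],
    [[0,0,0],0,7],
    [[0,0,0],0,2.5],
    [[0,0,0],0,2.5],
    [[0,0,0],0,2.5],
    [[0,0,0],0,2.5],
    [[0,0,0],0,2.5],
    [[0,0,0],0,2.5]
  ],
  "newtons": 30
}}

```text
time_s: 5.05
tcp_pos: [0.4437, -0.2419, 0.063]
eef_rot: [-179.9, -0.0, -90.0]
contact_force: [1.3, 0.8, 4.0]
gripper_width: 0.0365
gripper_force: 30.0
```

Emit:
{"op": "jog_arm", "data": {
  "moves": [
    [[0,0,-1.5],0,2.5],
    [[0,0,-2.5],0,2.5],
    [[0,0,-2.5],0,2.5],
    [[-0.2,-2,0],0,2.5],
    [[-0.3,-3,0],0,2.5],
    [[-0.3,-3,0],0,2.5],
    [[-0.3,-3,0],0,2.5],
    [[-0.2,-3,0],0,2.5],
    [[-0.1,-2.3,0],0,2.5],
    [[0,0,0],0,2.5],
    [[0,0,0],0,2.5]
  ]
}}

```text
time_s: 6.42
tcp_pos: [0.6053, -0.2275, 0.1264]
eef_rot: [179.9, 0.0, -90.0]
contact_force: [-0.8, 0.2, -3.4]
gripper_width: 0.0363
gripper_force: 30.0
```

Run:
```python
from h import *
from plant import *
a=capture("side")["pixels"];b=capture("top")["pixels"]
a=cv2.resize(a[70:220,270:470],None,fx=4,fy=4,interpolation=3)
cv2.imwrite("pics/s2.png",a)
```

```text
(no output)
```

View pics/s2.png

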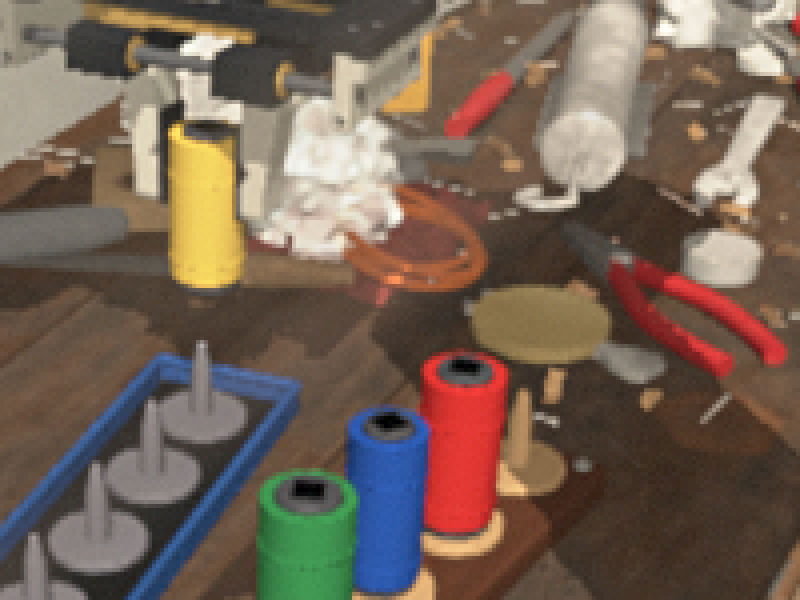

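Side view: the yellow socket hangs right over the tray's right-hand peg. Its mouth is at crop (211,283) and the peg tip at (203,342), so it is about 3 mm off, with a small tilt.

Emit:
{"op": "jog_arm", "data": {
  "moves": [
    [[-0.1,-0.2,2],0,2.5],
    [[0,0,1.5],0,2.5],
    [[0,0,1],0,2.5],
    [[0,0,1],0,2.5],
    [[0,0,0.5],0,2.5],
    [[0,0,0.5],0,2.5],
    [[0,0,0],0,2.5]
  ]
}}

```text
time_s: 7.4
tcp_pos: [0.6079, -0.2268, 0.0623]
eef_rot: [180.0, 0.0, -90.0]
contact_force: [-0.0, -0.4, -2.6]
gripper_width: 0.0365
gripper_force: 30.0
```

Emit:
{"op": "jog_arm", "data": {
  "moves": [
    [[0,0,0.5],0,2.5],
    [[0,0,0.5],0,2.5],
    [[0,0,0.1],0,2.5],
    [[0,0,0],0,6],
    [[0,0,0],0,7],
    [[0,0,0],0,7],
    [[0,0,-1.5],0,7],
    [[0,0,-3],0,7],
    [[0,0,-4],0,7],
    [[0,0,-3.5],0,7],
    [[0,0,0],0,7]
  ]
}}

```text
time_s: 8.78
tcp_pos: [0.6101, -0.2273, 0.1766]
eef_rot: [-179.6, -0.1, -90.0]
contact_force: [0.1, -0.3, -0.0]
gripper_width: 0.0699
gripper_force: 0.0
```

Run:
```python
from h import *
from plant import *
a=capture("side")["pixels"]
cv2.imwrite("pics/s3.png",cv2.resize(a[100:250,250:450],None,fx=4,fy=4,interpolation=3))
```

```text
(no output)
```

View pics/s3.png

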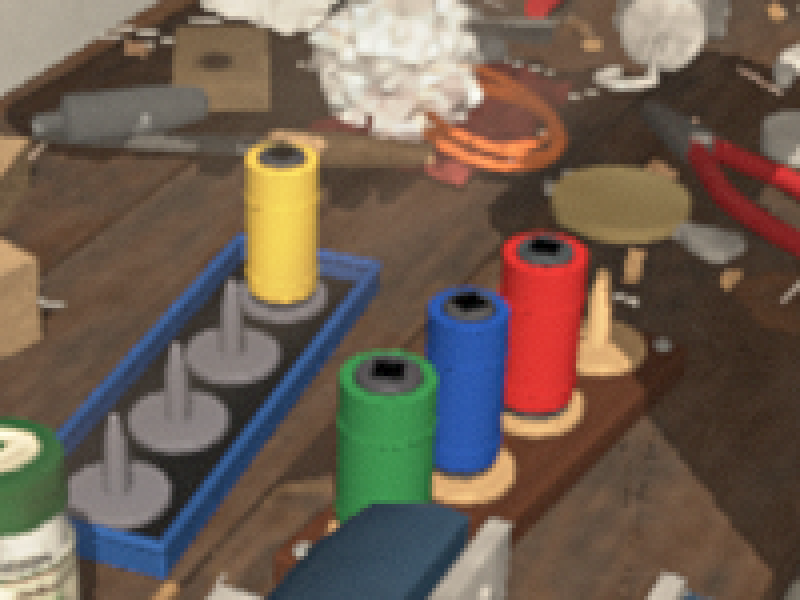

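Side view: yellow is seated upright on its foot, top at crop (282,158). Red is next.

Emit:
{"op": "jog_arm", "data": {
  "moves": [
    [[-0.8,2.6,0],0,7],
    [[-0.8,2.6,0],0,7],
    [[-0.8,2.6,0],0,7],
    [[-0.8,2.7,0],0,7],
    [[-0.8,2.7,0],0,7],
    [[-0.9,2.6,0],0,7],
    [[0,0,0],0,7],
    [[0,0,0],0,7],
    [[0,0,0],0,7]
  ]
}}

```text
time_s: 9.95
tcp_pos: [0.4505, -0.178, 0.1714]
eef_rot: [180.0, -0.0, -90.0]
contact_force: [-0.0, -0.3, 0.1]
gripper_width: 0.0701
gripper_force: 0.0
```

Emit:
{"op": "jog_arm", "data": {
  "moves": [
    [[0,0,3],0,7],
    [[0,0,3],0,7],
    [[0,0,2.8],0,7],
    [[0,0,2],0,7],
    [[0,0,0],0,7],
    [[0,0,0],0,2.5],
    [[0,0,0],0,2.5],
    [[0,0,0],0,2.5],
    [[0,0,0],0,2.5],
    [[0,0,0],0,2.5]
  ],
  "newtons": 30
}}

```text
time_s: 11.2
tcp_pos: [0.4507, -0.1779, 0.0641]
eef_rot: [-179.9, -0.0, -90.0]
contact_force: [0.9, 1.0, 3.8]
gripper_width: 0.0373
gripper_force: 29.9
```

Emit:
{"op": "jog_arm", "data": {
  "moves": [
    [[0,0,-1.5],0,2.5],
    [[0,0,-2.5],0,2.5],
    [[0,0,-2.5],0,2.5],
    [[-0.2,-2,0],0,2.5],
    [[-0.2,-3,0],0,2.5],
    [[-0.3,-3,0],0,2.5],
    [[-0.3,-3,0],0,2.5],
    [[-0.2,-2.5,0],0,2.5],
    [[0,-1.6,0],0,2.5],
    [[0,0,0],0,2.5],
    [[0,0,0],0,2.5]
  ]
}}

```text
time_s: 12.58
tcp_pos: [0.6001, -0.1659, 0.128]
eef_rot: [179.9, 0.0, -90.0]
contact_force: [-0.4, -0.4, -1.7]
gripper_width: 0.0367
gripper_force: 29.9
```

Run:
```python
from h import *
from plant import *
a=capture("side")["pixels"]
cv2.imwrite("pics/s4.png",cv2.resize(a[70:220,250:450],None,fx=4,fy=4,interpolation=3))
```

```text
(no output)
```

View pics/s4.png

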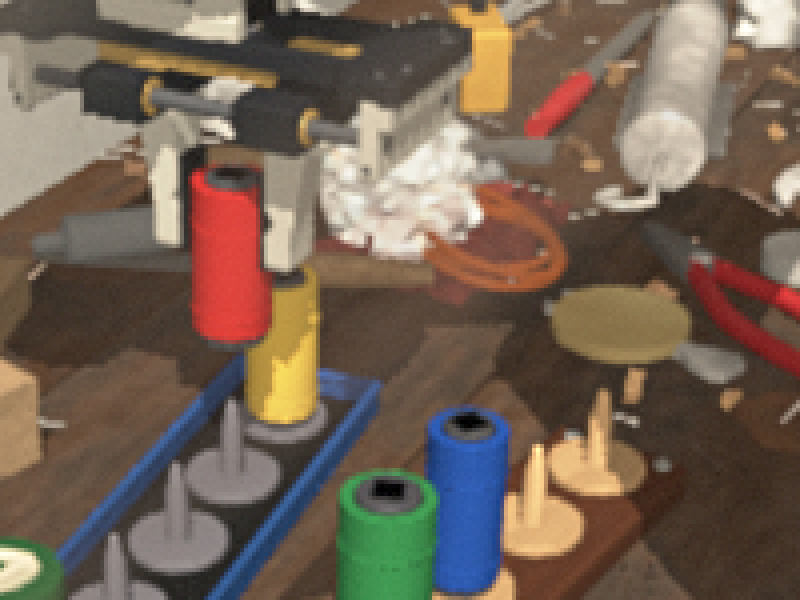

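The red mouth at (241,342) hangs over the peg tip at (232,402), so the picture is the same as for yellow. I apply the same small correction.

Emit:
{"op": "jog_arm", "data": {
  "moves": [
    [[-0.1,-0.2,2],0,2.5],
    [[0,0,1.5],0,2.5],
    [[0,0,1],0,2.5],
    [[0,0,1],0,2.5],
    [[0,0,0.5],0,2.5],
    [[0,0,0.5],0,2.5],
    [[0,0,0.5],0,2.5],
    [[0,0,0.5],0,2.5],
    [[0,0,0],0,2.5]
  ]
}}

```text
time_s: 13.75
tcp_pos: [0.6027, -0.1648, 0.0531]
eef_rot: [180.0, 0.0, -90.0]
contact_force: [-0.3, -0.8, -1.0]
gripper_width: 0.0371
gripper_force: 29.9
```

Emit:
{"op": "jog_arm", "data": {
  "moves": [
    [[0,0,0.1],0,2.5],
    [[0,0,0],0,6],
    [[0,0,0],0,7],
    [[0,0,0],0,7],
    [[0,0,-1.5],0,7],
    [[0,0,-3],0,7],
    [[0,0,-4],0,7],
    [[0,0,-3.5],0,7],
    [[-0.8,2.4,0],0,7],
    [[-0.8,2.4,0],0,7],
    [[-0.8,2.4,0],0,7]
  ]
}}

```text
time_s: 15.12
tcp_pos: [0.5305, -0.1407, 0.1739]
eef_rot: [-179.9, -0.0, -90.0]
contact_force: [0.2, 0.1, -0.1]
gripper_width: 0.0701
gripper_force: 0.0
```

Emit:
{"op": "jog_arm", "data": {
  "moves": [
    [[-0.8,2.4,0],0,7],
    [[-0.8,2.4,0],0,7],
    [[-0.6,2.2,0],0,7],
    [[0,0,0],0,7],
    [[0,0,0],0,7],
    [[0,0,0],0,7]
  ]
}}

```text
time_s: 15.88
tcp_pos: [0.4616, -0.1189, 0.1728]
eef_rot: [-180.0, -0.0, -90.0]
contact_force: [-0.6, 0.0, 0.5]
gripper_width: 0.0699
gripper_force: 0.0
```

Run:
```python
from h import *
from plant import *
np.set_printoptions(precision=4,suppress=True)
a=capture("side")["pixels"]
s=get_state();p=capture("wrist")["pixels"]
c=np.vstack([cv2.resize(a[70:220,250:450],None,fx=2,fy=2,interpolation=3),cv2.resize(p[130:280,200:400],None,fx=2,fy=2,interpolation=3)])
cv2.imwrite("pics/s5.png",c[:600])
```

```text
(no output)
```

View pics/s5.png

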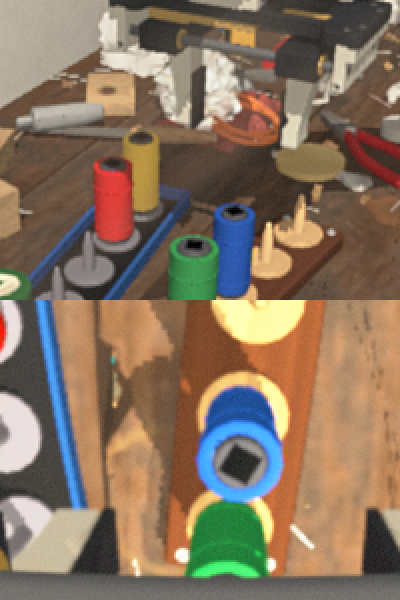

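Red is seated upright at (113,160). Blue's drive hole at (238,460) lies between the fingers, so I grip it.

Emit:
{"op": "jog_arm", "data": {
  "moves": [
    [[0,0,3],0,7],
    [[0,0,3],0,7],
    [[0,0,2.9],0,7],
    [[0,0,2],0,7],
    [[0,0,0],0,7],
    [[0,0,0],0,2.5],
    [[0,0,0],0,2.5],
    [[0,0,0],0,2.5],
    [[0,0,0],0,2.5],
    [[0,0,0],0,2.5],
    [[0,0,0],0,2.5]
  ],
  "newtons": 30
}}

```text
time_s: 17.35
tcp_pos: [0.4615, -0.1188, 0.0639]
eef_rot: [-179.9, -0.0, -90.0]
contact_force: [0.2, 0.7, 3.2]
gripper_width: 0.034
gripper_force: 30.0
```

Emit:
{"op": "jog_arm", "data": {
  "moves": [
    [[0,0,-1.5],0,2.5],
    [[0,0,-2.5],0,2.5],
    [[0,0,-2.5],0,2.5],
    [[-0.2,-2,0],0,2.5],
    [[-0.3,-3,0],0,2.5],
    [[-0.4,-3,0],0,2.5],
    [[-0.3,-3,0],0,2.5],
    [[-0.3,-2.4,0],0,2.5],
    [[0,0,0],0,2.5],
    [[0,0,0],0,2.5],
    [[0,0,0],0,2.5]
  ]
}}

```text
time_s: 18.73
tcp_pos: [0.5941, -0.1039, 0.1284]
eef_rot: [180.0, 0.0, -90.0]
contact_force: [1.5, 0.4, -2.5]
gripper_width: 0.034
gripper_force: 30.0
```

Run:
```python
from h import *
from plant import *
a=capture("side")["pixels"]
cv2.imwrite("pics/s6.png",cv2.resize(a[80:230,230:430],None,fx=4,fy=4,interpolation=3))
```

```text
(no output)
```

View pics/s6.png

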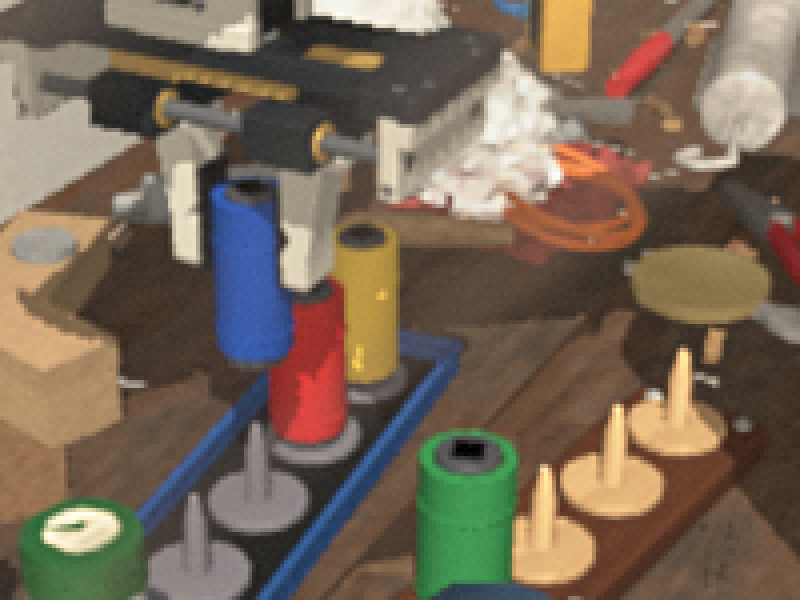

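Blue's mouth at (257,362) is directly over the peg tip at (257,425). I lower it.

Emit:
{"op": "jog_arm", "data": {
  "moves": [
    [[0,-0.1,2],0,2.5],
    [[0,0,1.5],0,2.5],
    [[0,0,1],0,2.5],
    [[0,0,1],0,2.5],
    [[0,0,0.5],0,2.5],
    [[0,0,0.5],0,2.5],
    [[0,0,0.5],0,2.5],
    [[0,0,0.5],0,2.5],
    [[0,0,0],0,2.5]
  ]
}}

```text
time_s: 19.9
tcp_pos: [0.5957, -0.1038, 0.0531]
eef_rot: [180.0, -0.0, -90.0]
contact_force: [-0.2, 0.6, -2.4]
gripper_width: 0.034
gripper_force: 30.0
```

Emit:
{"op": "jog_arm", "data": {
  "moves": [
    [[0,0,0.1],0,2.5],
    [[0,0,0],0,6],
    [[0,0,0],0,7],
    [[0,0,0],0,7],
    [[0,0,-1.5],0,7],
    [[0,0,-3],0,7],
    [[0,0,-4],0,7],
    [[0,0,-3.5],0,7],
    [[-0.8,2.2,0],0,7],
    [[-0.8,2.2,0],0,7],
    [[-0.8,2.2,0],0,7]
  ]
}}

```text
time_s: 21.28
tcp_pos: [0.5296, -0.0797, 0.1739]
eef_rot: [-179.9, 0.0, -90.0]
contact_force: [-0.8, 0.5, -0.6]
gripper_width: 0.0702
gripper_force: 0.0
```

Emit:
{"op": "jog_arm", "data": {
  "moves": [
    [[-0.8,2.1,0],0,7],
    [[-0.8,2.1,0],0,7],
    [[-0.8,2.1,0],0,7],
    [[0,0,0],0,7],
    [[0,0,0],0,7],
    [[0,0,0],0,7]
  ]
}}

```text
time_s: 22.02
tcp_pos: [0.4676, -0.0559, 0.1728]
eef_rot: [-180.0, -0.0, -90.0]
contact_force: [-0.2, -1.0, 0.6]
gripper_width: 0.0698
gripper_force: 0.0
```

Run:
```python
from h import *
from plant import *
a=capture("side")["pixels"]
p=capture("wrist")["pixels"]
c=np.vstack([cv2.resize(a[80:230,200:400],None,fx=2,fy=2,interpolation=3),cv2.resize(p[130:280,200:400],None,fx=2,fy=2,interpolation=3)])
cv2.imwrite("pics/s7.png",c[:600])
```

```text
(no output)
```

View pics/s7.png

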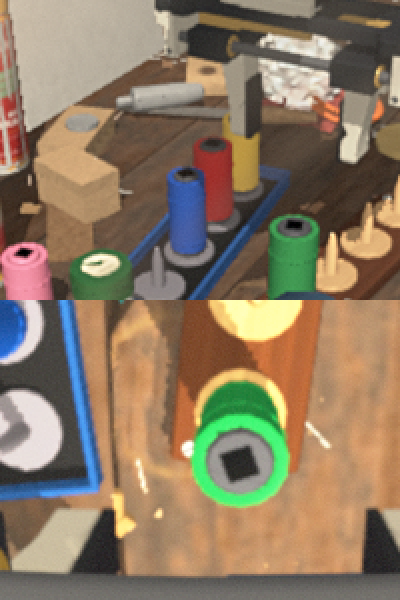

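Blue is seated upright at (187,175), and green's drive hole at (240,463) is between the fingers. I grip it.

Emit:
{"op": "jog_arm", "data": {
  "moves": [
    [[0,0,3],0,7],
    [[0,0,3],0,7],
    [[0,0,2.9],0,7],
    [[0,0,2],0,7],
    [[0,0,0],0,7],
    [[0,0,0],0,2.5],
    [[0,0,0],0,2.5],
    [[0,0,0],0,2.5],
    [[0,0,0],0,2.5],
    [[0,0,0],0,2.5],
    [[0,0,0],0,2.5]
  ],
  "newtons": 30
}}

```text
time_s: 23.5
tcp_pos: [0.4678, -0.0557, 0.0641]
eef_rot: [-179.9, 0.0, -90.0]
contact_force: [0.9, 1.2, 6.0]
gripper_width: 0.0396
gripper_force: 30.0
```

Emit:
{"op": "jog_arm", "data": {
  "moves": [
    [[0,0,-1.5],0,2.5],
    [[0,0,-2.5],0,2.5],
    [[0,0,-2.5],0,2.5],
    [[-0.2,-2,0],0,2.5],
    [[-0.3,-3,0],0,2.5],
    [[-0.3,-3,0],0,2.5],
    [[-0.3,-2.5,0],0,2.5],
    [[-0.2,-1.7,0],0,2.5],
    [[0,0,0],0,2.5],
    [[0,0,0],0,2.5],
    [[0,0,0],0,2.5]
  ]
}}

```text
time_s: 24.88
tcp_pos: [0.5882, -0.0429, 0.1286]
eef_rot: [180.0, 0.0, -90.0]
contact_force: [-0.1, 0.2, -2.8]
gripper_width: 0.0396
gripper_force: 30.0
```

Run:
```python
from h import *
from plant import *
a=capture("side")["pixels"]
cv2.imwrite("pics/s8.png",cv2.resize(a[80:260,190:390],None,fx=3,fy=3,interpolation=3))
```

```text
(no output)
```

View pics/s8.png

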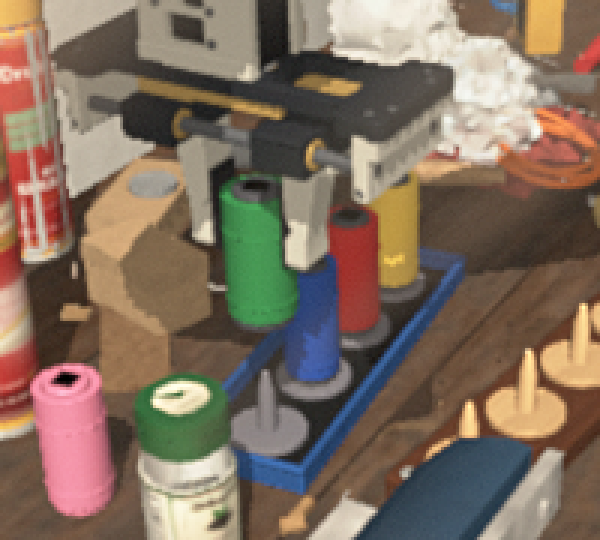

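The green mouth at (263,318) is over the peg tip at (265,372), and the jar is well clear. I lower it.

Emit:
{"op": "jog_arm", "data": {
  "moves": [
    [[0,-0.1,2],0,2.5],
    [[0,0,1.5],0,2.5],
    [[0,0,1],0,2.5],
    [[0,0,1],0,2.5],
    [[0,0,0.5],0,2.5],
    [[0,0,0.5],0,2.5],
    [[0,0,0.5],0,2.5],
    [[0,0,0.5],0,2.5],
    [[0,0,0],0,2.5]
  ]
}}

```text
time_s: 26.05
tcp_pos: [0.5897, -0.0429, 0.0532]
eef_rot: [180.0, -0.0, -90.0]
contact_force: [0.3, -0.6, -2.5]
gripper_width: 0.0395
gripper_force: 30.0
```

Emit:
{"op": "jog_arm", "data": {
  "moves": [
    [[0,0,0.1],0,2.5],
    [[0,0,0],0,6],
    [[0,0,0],0,7],
    [[0,0,0],0,7],
    [[0,0,-1.5],0,7],
    [[0,0,-3],0,7],
    [[0,0,-4],0,7],
    [[0,0,-4],0,7],
    [[0,0,-4],0,7],
    [[0,0,0],0,7],
    [[0,0,0],0,7],
    [[0,0,0],0,7]
  ]
}}

```text
time_s: 27.55
tcp_pos: [0.5894, -0.0429, 0.2169]
eef_rot: [179.9, -0.0, -90.0]
contact_force: [0.6, -0.1, -0.2]
gripper_width: 0.0705
gripper_force: 0.0
```

Run:
```python
from h import *
from plant import *
a=capture("side")["pixels"]
cv2.imwrite("pics/s9.png",cv2.resize(a[100:260,190:390],None,fx=3,fy=3,interpolation=3))
```

```text
(no output)
```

View pics/s9.png

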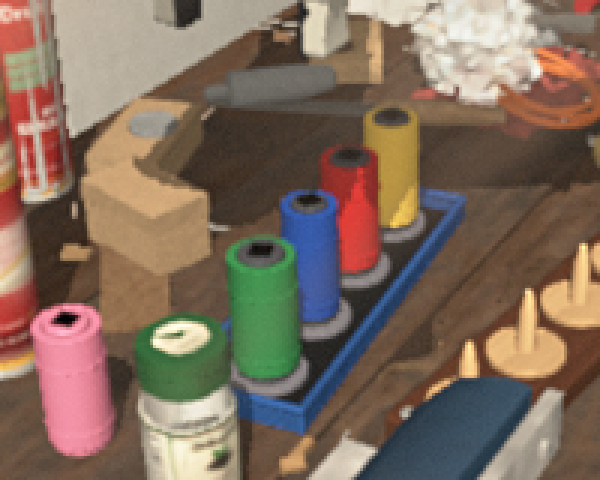

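All four are seated upright in the order green, blue, red, yellow, and the jar has not moved. I hand it in.

```bash
python3 -c "
from plant import *
print(close_job())"
```

```text
the job is handed in; nothing more can be done
None
```

All four sockets stand upright and fully down on the tray pegs in their original order (green, blue, red, yellow from left to right), the jar has not moved, and I handed the job in at about 28 s; no verdict came back.

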